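# Fit check of a reground stirrer spindle

### The job

The stirrer's spindle is back from regrinding and stands nose up in the vice; check that its taper grips and lets go. Lift the drill chuck out of its wooden stand, push its tapered shank into the spindle with a twist, until it is fully home but never so hard that the collar meets the nose, and let go of it. Then drive the drift gently through the slot under the shank until the chuck breaks loose and stands clear of the taper, and leave it so, with the drift in the slot.

Things in the scene. Friction and masses are not known exactly. Their poses are not given: they have to be found in the camera images.
- chuck: Drill chuck with a tapered shank, one rigid steel piece of about 0.5 kg, shank down in the stand. Origin on its axis at the collar's underside, z up out of the jaws. Above: collar 36 mm across, 7 mm high; knurled body 43 mm across from 8 to 42 mm; steel nose and jaws to 66 mm. Below: shank 23 mm across, tapering 1 in 6 to 16.5 mm at 45 mm down, then a stub 13 mm across, domed end 60 mm down.
- chuck_grip (a point): Point on the chuck's axis 25 mm above chuck's origin, the height to grip its knurled body (43 mm across). Twisting it home takes up to 0.7 N m: grip with 50 N or more.
- spindle_nose (a point): Centre of the steel spindle's flat top (nose), 158 mm above the bench, z up: 46 mm across, its bore 23 mm wide at the mouth, tapering 1 in 6. Set in loosely, the shank leaves 6 to 8 mm between collar and nose. A few 0.7 rad twists to and fro (0.8 s each) at a 10 to 15 N push sink it home, to 1 to 3 mm. Pushed straight it sticks at 4 mm; twisting at over 25 N brings the collar down on the nose.
- slot_floor (a point): Centre of the drift slot's floor, on the spindle's axis, 88 mm above the bench; x along the slot, z up. The slot runs right through the spindle along x, 11 mm wide, 88 to 118 mm above the bench, its ends 23 mm from the axis. The domed end of a seated shank hangs 11 to 13 mm above this point.
- vice: Grey machine vice fixed to the bench, clamping the spindle upright over its origin (underside centre). 150 mm long in x, 100 mm wide, jaw tops 62 mm high; its screw and 120 mm tommy bar reach 120 mm out at -x, 50 mm high. Its x is the slot's x.
- drift: Taper drift: steel wedge 150 mm long, 8 mm thick, 0.2 kg, standing on its straight lower edge in the rest. Origin under its middle on that edge; x to the thin tip, y across the thickness, z up. Upper edge 10 mm high at the tip (the last 9 mm thinned to 4 mm), climbing 1 in 5 to 30 mm at 98 mm from the tip; then the butt, 30 mm high.
- drift_grip (a point): Middle of the drift's butt, 51 mm behind drift's origin and 15 mm above the lower edge: hold it here, thickness between the fingers; axes as drift.
- drift_tip (a point): The drift's thin end at the lower edge, 75 mm from drift's origin; axes as drift. With the lower edge on the slot's floor the drift meets a seated shank with its tip about 16 mm past the spindle's axis; a push of 15 to 30 N breaks the taper loose; with the tip 55 mm past the axis the collar stands about 10 mm above the nose, the chuck loose.
- stand: Wooden block 90 x 90 x 74 mm, fixed to the bench, with a hole 29 mm wide and 64 mm deep in its top for the chuck's shank. Origin under its centre.
- rest: Wooden rest fixed to the bench, 60 x 60 mm, 26 mm high, with a groove 11 mm wide along its x, floor 16 mm above the bench; it holds the drift on edge, butt sticking out at -x. Origin under its centre.
- tube_rack: Bystander to leave alone: white plastic rack 64 x 160 mm with green-capped blood tubes, 90 mm high. Origin under its centre.
- oil_bottle: Bystander to leave alone: white plastic bottle 42 mm across, 105 mm high. Origin under its centre.
- screwdriver: Bystander to leave alone: screwdriver 190 mm long, black handle 26 mm across, lying along its x. Origin under its middle.
Mind the look-alikes: they are no part of the job. What is shaped like the chuck but orange or red is not meant. Of the things shaped like the drift, the steel one is meant.

How it is judged:
By the outcome, as a careful person would: the job done as asked, in the order asked, and still so for the second after the job is handed in, with the robot touching nothing.
It also fails if it takes over 67 s, if anything falls off the work surface, if the arm or the gripper's body presses on something with over 40 N, if the wrist force passes 120 N, or if a joint passes its speed limit or range.

### The arm

A 6-joint arm with a two-finger parallel gripper is mounted at the origin on the work surface. World frame = base frame: x ahead of the robot, y to its left, z up, the work surface at z = 0. Lengths are in m, angles in rad, forces in N, time in s.
With the tool pointing down it reaches from about 0.375 to 0.975 m from the base axis. Payload 3.8 kg.
Tool frame: the origin (TCP) lies on the centre line of the jaws, within the pads' length; the fingertips stand 14 mm ahead of it and the grasp point (between the pads) lies 5 mm behind it; z points along the fingers, y is the line along which they close (so a half turn about z gives the same grasp; the last joint's range is limited). The gripper opens to 85 mm and grips with 20 to 120 N. Pads are 22 mm wide; open, the fingers measure 114 mm over their backs; the gripper's body (76 mm by 85 mm) begins 54 mm behind the grasp point. The pads swing forward as they close: fully open they stand 13 mm farther back than shut.
Start: joints at [-1.314, 0.264, 1.604, -0, 1.274, -0.037], TCP at [0.195, -0.646, 0.206] pointing down, gripper open.
Joint ranges: [-2.63, 2.63], [-0.94, 2.18], [0.31, 2.57], [-1.31, 4.45], [0, 2.66], [-2.55, 2.55]. Speed limits (rad/s): [2.57, 2.57, 3.14, 3.14, 3.14, 3.14].

### API

Orientations are given as a rotation vector (axis times angle).
In Python, from workcell import bot, eyes, spot_in gives the robot as it stands.
- The arm moves only by the tool carry_out, never from a script. Its argument "series" is text: rows parted by semicolons, each of 4 numbers parted by spaces: the shift along the world's x, y, z in m, then the turn about the world's z in degrees. In form: tx ty tz roll; .... A call has 1 to 20 rows; each row shifts and turns the commanded pose from where the row before left it; what a row does not reach is not made up. A row lasts 1/8 s, in which the tool goes at most 62.5 mm and 10.7 degrees, less where a joint would pass 70% of its speed; a pose out of reach is approached as far as the arm can. A call is refused whole if a number of a shift passes 0.0625 or a number of a turn 10.7, either way. A call with a gripper value outside its range is refused whole. "jaw" is the gripper command: -1 is shut, 1 is fully open, values between are in proportion, set as the call begins (left out, the last holds). The fingers move at their own pace and stop on an object; "grip_force" is the grip in N (left out, the last holds). Time passes only in rows, so rows that do not move let the fingers close. It gives the time, the measured TCP pose, the force, the opening and the grip force at its end, in the units of the state.
- bot.read_state(): the state, without advancing time (a new reading comes with each control period).
- eyes.read_camera(name): name is "side" or "top" or "wrist"; returns (picture, depth): 480x640x3 uint8, blue, green, red; 480x640 float32, m along the optical axis (not along the pixel's ray), 0 where there is no reading.
- eyes.get_calibration(name): a dict with "K" (3x3 intrinsics, pixels), "distortion" ([k1, k2, p1, p2, k3] as OpenCV has them; the pictures are not rectified), "position" and "rotation" of the camera in the world; the wrist camera has in their place "T_tool_cam" (4x4, takes a point from camera to tool coordinates, whose origin is the TCP and whose axes are the flange's). Camera axes: x right, y down, z forward; pixel columns grow to the right and rows downward; lengths in m; the calibration is good to about 2 mm. A picture is of the moment at which its call begins: read the wrist's pose just before it. get_calibration takes no time and is no camera call.
- bot.finish_job(): hands the job in; it is judged then, once.
Trained networks look in the newest picture that a camera, given by its name, has taken for a name from the list of things; names that differ only in an ending like _2 or _b are one class to them, and where a whole thing is asked for, a point or a joint stands for the part that bears it (a point fixed in the world has none). Each returns a list of dicts, best first, with "score" (0 to 1); they miss things now and then, are a little off and sometimes report something else, mostly with a low value. They report only what shows in the picture. A call takes as long as a camera call. They do not tell look-alikes from the thing itself.
- spot_in(camera, target): "rect" ([centre column, centre row, width, height] in pixels, round what is visible of it).
The state is a dict: "time": time; "q": joint angles; "joint_vel": joint speeds; "joint_torque": joint torques, N m; "tool_pos": TCP position; "tcp_rot": TCP orientation; "wrist_force": force on the tool from outside, world axes, zero at the start; "torque": the same for the moment, N m; "width": opening from 0.0 (shut) to 1.0 (fully open); "grip_force": force on a finger pad.
Only numpy, scipy, OpenCV 4.12 (cv2) and the standard library are available. Lean on these libraries where they do the work, as an engineer would, in place of code of your own. Each camera call takes 0.05 s, during which the arm holds its last target. There are 200 camera calls.

## Working session

There is one attempt and no reset: what is moved stays moved. The work goes in short steps, Python scripts to look and compute and a tool call to move; the robot and the scene stay as the last step left them, time stands still between calls to the robot, and variables do not carry over. Pictures are saved under pics/ and viewed, at most 10 in all, crops included, and the job is handed in when it is done.

Besides the shell and the picture viewer there is one more tool, called after ">>>" by a JSON object that holds its "name" and its "arguments". carry_out: Moves the arm, as the interface text tells. Its arguments: {"type":"object","properties":{"series":{"type":"string"},"jaw":{"type":"number"},"grip_force":{"type":"number"}},"required":["series"]}

```bash
mkdir -p pics; cat > h.py <<'E'
import numpy as np, cv2
from workcell import bot, eyes, spot_in
from scipy.spatial.transform import Rotation as R
def cam(n):
    s=bot.read_state(); im,d=eyes.read_camera(n); c=eyes.get_calibration(n)
    K=np.array(c["K"]);D=np.array(c["distortion"])
    if n=="wrist":
        T=np.eye(4);T[:3,:3]=R.from_rotvec(s["tcp_rot"]).as_matrix();T[:3,3]=s["tool_pos"]
        T=T@np.array(c["T_tool_cam"])
    else:
        T=np.eye(4);r=np.array(c["rotation"]);T[:3,:3]=r if r.shape==(3,3) else R.from_rotvec(r).as_matrix();T[:3,3]=c["position"]
    return im,d,K,D,T
def cloud(d,K,D,T):
    h,w=d.shape;uv=np.stack(np.meshgrid(np.arange(w),np.arange(h)),-1).reshape(-1,1,2).astype(np.float32)
    n=cv2.undistortPoints(uv,K,D).reshape(h,w,2)
    P=np.dstack([n[...,0]*d,n[...,1]*d,d]); P=P@T[:3,:3].T+T[:3,3]; P[d==0]=np.nan
    return P
def ray(u,v,z,K,D,T):
    n=cv2.undistortPoints(np.array([[[u,v]]],np.float32),K,D).ravel()
    r=T[:3,:3]@[n[0],n[1],1]; return T[:3,3]+r*(z-T[2,3])/r[2]
E
python3 - <<'E'
from h import *
np.set_printoptions(precision=4,suppress=True)
s=bot.read_state();print(s)
for n in ["top","side"]:
    im,d,K,D,T=cam(n);P=cloud(d,K,D,T);cv2.imwrite(f"pics/{n}0.png",im);np.savez(f"{n}0.npz",im=im,d=d,K=K,D=D,T=T,P=P)
    print(n,T)
    for t in ["chuck","drift","vice","stand","rest","spindle_nose","tube_rack","oil_bottle","screwdriver"]:
        for r in spot_in(n,t)[:4]:
            u,v,w,h=r["rect"];print(t,round(r["score"],2),np.round(r["rect"]),P[min(479,int(v)),min(639,int(u))])
E
```

```text
{'time': 0.0, 'q': array([-1.3139,  0.2648,  1.6054, -0.    ,  1.2737, -0.0369]), 'joint_vel': array([-0.0018,  0.0007,  0.    , -0.0002, -0.0006, -0.0002]), 'joint_torque': array([ -0.0006, -51.5116, -36.7317,   0.    ,   0.0131,   0.    ]), 'tool_pos': array([ 0.1953, -0.6453,  0.2044]), 'tcp_rot': array([-3.1056, -0.4595,  0.0004]), 'wrist_force': array([ 0.2464, -0.0954, -0.1438]), 'torque': array([-0.0417, -0.037 ,  0.0209]), 'grip_force': 0.0, 'width': 1.0036929679450433}
top [[ 0.0066 -0.9865  0.1638  0.337 ]
 [-0.9996 -0.0107 -0.0245 -0.0175]
 [ 0.0259 -0.1635 -0.9862  1.3471]
 [ 0.      0.      0.      1.    ]]
chuck 0.63 [188. 340.  23.  24.] [0.3193 0.2249 0.1232]
chuck 0.58 [174. 272.  23.  22.] [0.4507 0.2559 0.1314]
chuck 0.57 [177. 215.  20.  24.] [0.5662 0.2595 0.1209]
chuck 0.25 [296. 296.  73.  55.] [0.4126 0.0191 0.0239]
drift 0.89 [416. 233.  13.  64.] [ 0.5486 -0.2364  0.0358]
drift 0.52 [414. 229.  35.  33.] [ 0.5625 -0.2331  0.0176]
drift 0.49 [492. 250.  58.  25.] [ 0.5145 -0.4016  0.0267]
vice 0.73 [302. 205.  97.  92.] [0.6044 0.0105 0.0584]
stand 0.98 [182.
[... 616 characters left out ...]
3 [260. 171.  15.  23.] [0.4379 0.244  0.1252]
drift 0.69 [357. 402.  44.  52.] [ 0.5123 -0.4074  0.018 ]
drift 0.62 [354. 332.  63.  13.] [ 0.556  -0.2389  0.0255]
vice 0.61 [345. 236.  68.  77.] [0.6073 0.0139 0.0633]
stand 0.85 [265. 191.  46.  45.] [0.4425 0.2209 0.0702]
rest 0.63 [358. 329.  28.  29.] [ 0.5659 -0.2381  0.0289]
rest 0.37 [264. 190.  49.  51.] [0.4387 0.2122 0.08  ]
spindle_nose 0.63 [351. 219.  18.  45.] [0.6216 0.0142 0.1245]
spindle_nose 0.42 [260. 173.  17.  22.] [0.4366 0.2402 0.118 ]
tube_rack 0.67 [428. 325.  52.  78.] [ 0.7082 -0.2991  0.0841]
oil_bottle 0.87 [373. 153.  12.  34.] [0.7719 0.2881 0.0651]
screwdriver 0.76 [269. 263.  36.  59.] [0.4043 0.017  0.0206]
```

```bash
python3 - <<'E'
import cv2
im=cv2.imread("pics/top0.png");cv2.imwrite("pics/topc.png",cv2.resize(im[90:390,140:540],None,fx=2,fy=2,interpolation=cv2.INTER_CUBIC))
E
```

```text
(no output)
```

View pics/topc.png

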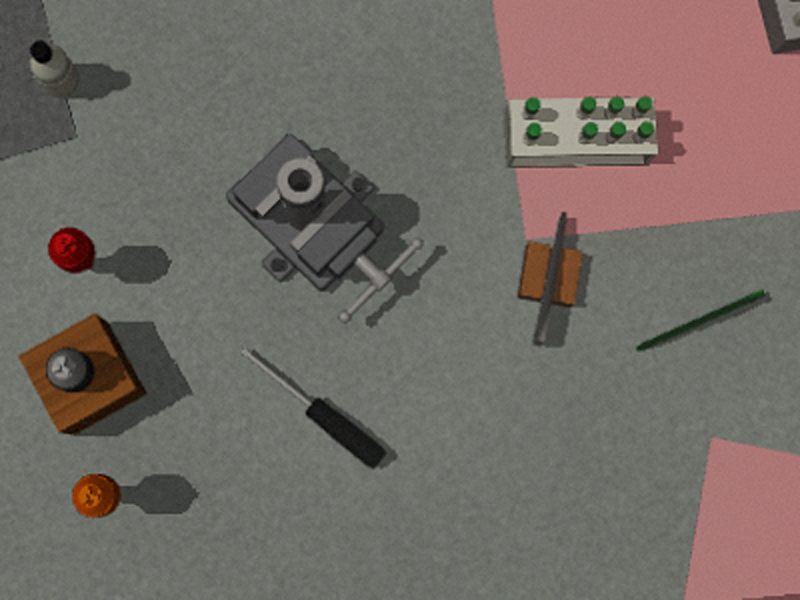

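The crop shows the candidates in full-image pixels. Chuck-like: steel in the stand (174,272), red (176,215), orange (188,338), so the steel one. Drift-like: steel in the rest (416,233), green (492,250), so the steel one. The slot's -x side (screw and tommy bar) points to the lower right.

```bash
python3 - <<'E'
from h import *
from scipy.optimize import least_squares
np.set_printoptions(precision=4,suppress=True)
for n in ["top","side"]:
    P=np.load(n+"0.npz")["P"].reshape(-1,3);P=P[~np.isnan(P[:,0])]
    def sel(cx,cy,r,z0,z1):
        return P[(np.hypot(P[:,0]-cx,P[:,1]-cy)<r)&(P[:,2]>z0)&(P[:,2]<z1)]
    q=sel(.62,.02,.05,.15,.17)
    if len(q):
        c,r=cv2.minEnclosingCircle(q[:,:2].astype(np.float32));print(n,"nose",c,r,np.median(q[:,2]),len(q))
    q=sel(.61,.01,.14,.054,.07);print("vice",len(q),cv2.minAreaRect((q[:,:2]*1000).astype(np.float32)))
    q=sel(.56,-.08,.09,.035,.12);print("bar",len(q),q.min(0),q.max(0)) if 0 else None
    q=sel(.45,.25,.06,.125,.15);c,r=cv2.minEnclosingCircle(q[:,:2].astype(np.float32));print("chuck",c,r,q[:,2].max(),len(q),q.mean(0))
    q=sel(.44,.24,.08,.066,.08);print("stand",len(q),cv2.minAreaRect((q[:,:2]*1000).astype(np.float32)))
    q=sel(.555,-.235,.1,.031,.06);m=q.mean(0);w,v=np.linalg.eigh(np.cov(q[:,:2].T));v=v[:,1]*np.sign(v[0,1]);t=(q[:,:2]-m[:2])@v
    print("drift",len(q),m,np.degrees(np.arctan2(v[1],v[0])),m[:2]+v*t.min(),m[:2]+v*t.max())
E
```

```text
top nose (0.6323719024658203, 0.031546786427497864) 0.023927710950374603 0.157895419444543 345
vice 1704 ((610.92529296875, 11.561065673828125), (187.3094482421875, 90.07186126708984), 45.130306243896484)
chuck (0.4479166567325592, 0.26049211621284485) 0.017551647499203682 0.1475355661017994 187 [0.4483 0.2595 0.1322]
stand 1469 ((448.5228271484375, 260.9380798339844), (91.02436828613281, 90.11772155761719), 30.120956420898438)
drift 267 [ 0.5449 -0.2328  0.0406] -13.138045965877819 [ 0.4866 -0.2192] [ 0.6187 -0.2501]
side nose (0.6265236139297485, 0.031028229743242264) 0.025469442829489708 0.15843026232884594 218
vice 921 ((601.7039794921875, 13.650405883789062), (188.43991088867188, 117.17476654052734), 50.94015884399414)
chuck (0.44233185052871704, 0.25531646609306335) 0.018775956705212593 0.14563003936559893 82 [0.442  0.2566 0.1325]
stand 591 ((445.8858947753906, 260.8658752441406), (95.81159210205078, 98.42203521728516), 30.341411590576172)
drift 317 [ 0.5395 -0.233   0.0398] -12.123554953678243 [ 0.4832 -0.2209] [ 0.6275 -0.2519]
```

```bash
python3 - <<'E'
from h import *
c=eyes.get_calibration("wrist");print(np.round(c["T_tool_cam"],4),np.round(c["K"],1))
E
```

```text
[[-3.000e-04 -9.468e-01 -3.218e-01  8.400e-02]
 [ 1.000e+00 -0.000e+00 -9.000e-04  8.000e-04]
 [ 9.000e-04 -3.218e-01  9.468e-01 -1.672e-01]
 [ 0.000e+00  0.000e+00  0.000e+00  1.000e+00]] [[409.2   0.  323.8]
 [  0.  409.2 243.6]
 [  0.    0.    1. ]]
```

>>> {"name": "carry_out", "arguments": {"series": "0.045 0.05 0.013 0;0.045 0.05 0.013 0;0.045 0.05 0.013 0;0.045 0.05 0.013 0;0.045 0.05 0.013 0;0.045 0.05 0.013 0;0.045 0.05 0.013 0;0.045 0.05 0.013 0;0 0 0 0;0 0 0 0", "jaw": 1}}

```text
time: 2.25
tool_pos: [0.5236, -0.2812, 0.3005]
tcp_rot: [3.107, 0.461, -0.001]
wrist_force: [-0.1, -0.9, -0.7]
width: 1.0
grip_force: 0.0
```

```bash
cat > w.py <<'E'
from h import *
import sys
np.set_printoptions(precision=4,suppress=True)
k=sys.argv[1]
im,d,K,D,T=cam("wrist");P=cloud(d,K,D,T);cv2.imwrite(f"pics/w{k}.png",im);np.savez(f"w{k}.npz",im=im,d=d,K=K,D=D,T=T,P=P)
s=bot.read_state();print(s["q"],s["tool_pos"],s["tcp_rot"],s["wrist_force"])
E
python3 w.py 1; python3 - <<'E'
from h import *
np.set_printoptions(precision=4,suppress=True)
P=np.load("w1.npz")["P"].reshape(-1,3);P=P[~np.isnan(P[:,0])]
q=P[(np.hypot(P[:,0]-.55,P[:,1]+.235)<.1)&(P[:,2]>.03)&(P[:,2]<.06)]
m=q.mean(0);w,v=np.linalg.eigh(np.cov(q[:,:2].T));v=v[:,1]*np.sign(v[0,1]);t=(q[:,:2]-m[:2])@v
u=(q[:,:2]-m[:2])@[-v[1],v[0]]
print(len(q),m,np.degrees(np.arctan2(v[1],v[0])),m[:2]+v*t.min(),m[:2]+v*t.max(),u.min(),u.max())
for a in np.arange(t.min(),t.max(),.01):
    k=(t>=a)&(t<a+.01);print(round(a,3),np.median(q[k,2]),np.median(u[k]),k.sum())
E
```

```text
[-0.5356  0.0681  1.6585 -0.0007  1.4159  0.742 ] [ 0.5231 -0.2818  0.3002] [ 3.1078  0.4592 -0.0017] [ 0.2021 -0.8267  0.1937]
974 [ 0.5473 -0.2326  0.0402] -12.52256060958086 [ 0.4857 -0.2189] [ 0.6115 -0.2469] -0.00430419539541131 0.004835131247666652
-0.063 0.044638553595349406 -3.941922929643223e-05 69
-0.053 0.04464305533766211 9.173300280432348e-05 76
-0.043 0.044951291741106264 -5.7287583709085084e-05 76
-0.033 0.0450242161590923 -1.3603539540653423e-05 77
-0.023 0.04492262351204135 5.47403199354354e-05 78
-0.013 0.04396612923557977 -4.447842481391711e-05 80
-0.003 0.04192071567168432 0.0001412563281058566 81
0.007 0.03988971346424727 7.987780282804651e-05 84
0.017 0.037722836696444384 -3.265447850644594e-05 81
0.027 0.03567775666849121 8.920478636437585e-05 83
0.037 0.03377483249974911 0.00035278341257129723 82
0.047 0.031778529172215686 -0.00019220129188975499 77
0.057 0.03047534986226072 -0.000231451235037687 30
```

View pics/w1.png

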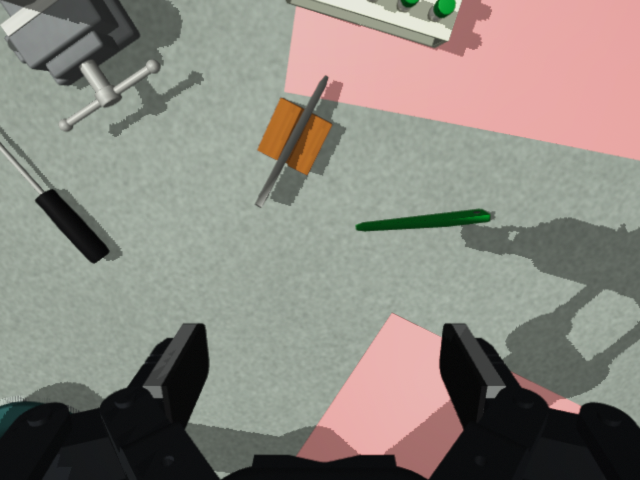

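The picture shows the steel drift in the rest at (293,140), with its butt at (260,203). The green look-alike is at (425,220) and the vice's tommy bar at (110,95). Next I look over the vice.

>>> {"name": "carry_out", "arguments": {"series": "0.02 0.05 0.008 0;0.02 0.05 0.008 0;0.02 0.05 0.008 0;0.02 0.05 0.008 0;0.02 0.05 0.008 0;0.02 0.05 0.008 0;0 0 0 0;0 0 0 0"}}

```text
time: 3.3
tool_pos: [0.6434, 0.017, 0.3479]
tcp_rot: [3.107, 0.457, -0.002]
wrist_force: [0.1, 0.6, 0.5]
width: 1.0
grip_force: 0.0
```

```bash
python3 w.py 2; python3 - <<'E'
from h import *
np.set_printoptions(precision=4,suppress=True)
P=np.load("w2.npz")["P"].reshape(-1,3);P=P[~np.isnan(P[:,0])]
r=np.hypot(P[:,0]-.63,P[:,1]-.031)
q=P[(r<.04)&(P[:,2]>.153)&(P[:,2]<.164)];print("nose",cv2.minEnclosingCircle(q[:,:2].astype(np.float32)),len(q),np.median(q[:,2]))
q=P[(r<.13)&(P[:,2]>.058)&(P[:,2]<.067)];print("vice",cv2.minAreaRect((q[:,:2]*1000).astype(np.float32)),len(q))
q=P[(np.hypot(P[:,0]-.55,P[:,1]+.05)<.07)&(P[:,2]>.04)&(P[:,2]<.15)];print("bar",len(q),q[:,2].max(),)
E
```

```text
[-0.0123  0.1539  1.479  -0.0008  1.51    1.267 ] [0.6433 0.0167 0.348 ] [ 3.1077  0.4562 -0.0022] [-0.7374  0.4262 -0.1025]
nose ((0.6309887170791626, 0.03223009034991264), 0.02325408160686493) 1537 0.15692873227622017
vice ((625.789306640625, 26.72325897216797), (143.3636932373047, 89.6307601928711), 46.1967658996582) 4926
bar 2433 0.062227912075996705
```

View pics/w2.png

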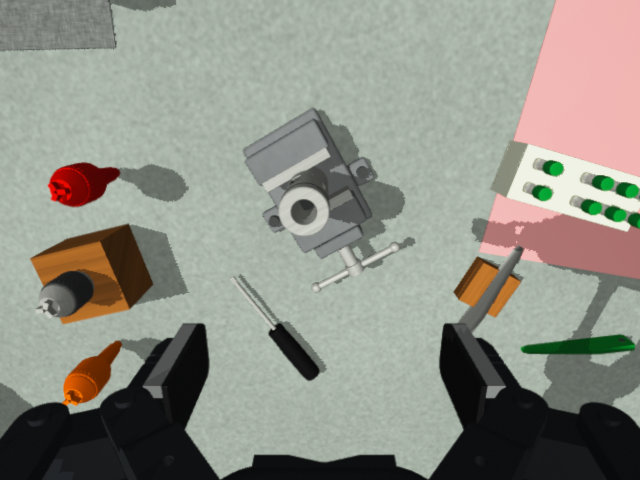

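The spindle nose is at pixel (303,211), and the steel chuck in the stand at (65,297) is the only steel one. Red (80,185) and orange (90,375) stay out. Moving over the chuck.

>>> {"name": "carry_out", "arguments": {"series": "-0.039 0.048 -0.01 0;-0.039 0.048 -0.02 0;-0.039 0.048 -0.02 0;-0.039 0.048 -0.02 0;-0.04 0.0495 -0.028 0;0 0 0 0;0 0 0 0;0 0 0 0"}}

```text
time: 4.35
tool_pos: [0.4581, 0.2483, 0.2568]
tcp_rot: [-3.108, -0.456, -0.003]
wrist_force: [0.2, 0.3, -0.4]
width: 1.0
grip_force: 0.0
```

```bash
python3 w.py 3; python3 - <<'E'
from h import *
np.set_printoptions(precision=4,suppress=True)
P=np.load("w3.npz")["P"].reshape(-1,3);P=P[~np.isnan(P[:,0])]
r=np.hypot(P[:,0]-.447,P[:,1]-.259)
for a in np.arange(.07,.15,.006):
    q=P[(r<.035)&(P[:,2]>a)&(P[:,2]<a+.006)]
    if len(q)>5: print(round(a,3),len(q),q.mean(0),*cv2.minEnclosingCircle(q[:,:2].astype(np.float32)))
q=P[(r<.035)&(P[:,2]>.085)&(P[:,2]<.115)]
from scipy.optimize import least_squares
f=least_squares(lambda p:np.hypot(q[:,0]-p[0],q[:,1]-p[1])-.0215,[.447,.259],loss="soft_l1",f_scale=.001);print("cyl",f.x,len(q),np.std(f.fun))
# slot angle: vice edges from w2
P=np.load("w2.npz")["P"].reshape(-1,3);P=P[~np.isnan(P[:,0])]
q=P[(np.hypot(P[:,0]-.63,P[:,1]-.031)<.13)&(P[:,2]>.058)&(P[:,2]<.067)]
for th in (44,45,46,47,48):
    c,s=np.cos(np.radians(th)),np.sin(np.radians(th));x=q[:,0]*c+q[:,1]*s;y=-q[:,0]*s+q[:,1]*c
    h=np.histogram(x,60)[0];g=np.histogram(y,60)[0];print(th,(h**2.).sum(),(g**2.).sum(),np.percentile(y,[.5,99.5]))
E
```

```text
[ 0.4494 -0.0596  1.865  -0.0003  1.3346  1.7292] [0.458  0.2484 0.2567] [-3.1082 -0.4555 -0.0026] [ 0.8651  0.7734 -0.1725]
0.07 2226 [0.4577 0.257  0.073 ] (0.4470179080963135, 0.25901368260383606) 0.03506537154316902
0.082 53 [0.4647 0.2642 0.0854] (0.45515066385269165, 0.26248857378959656) 0.02002541534602642
0.088 67 [0.4647 0.2634 0.091 ] (0.45513343811035156, 0.26256734132766724) 0.02006896771490574
0.094 72 [0.465  0.2631 0.0971] (0.4553038477897644, 0.2624405324459076) 0.01983487792313099
0.1 74 [0.4643 0.2647 0.103 ] (0.4527198076248169, 0.26312053203582764) 0.020807871595025063
0.106 104 [0.4637 0.2644 0.1094] (0.44737061858177185, 0.2620915472507477) 0.02173437550663948
0.112 395 [0.456  0.2632 0.1145] (0.44708454608917236, 0.26235947012901306) 0.0216054804623127
0.118 533 [0.4521 0.2625 0.1213] (0.44713833928108215, 0.26208096742630005) 0.019185587763786316
0.124 553 [0.4508 0.2623 0.1269] (0.44734710454940796, 0.2623595893383026) 0.0163827296346426
0.13 449 [0.4488 0.2624 0.1313] (0.4477370083332062, 0.2620064616203308) 0.012497319839894772
0.136 252 [0.4473 0.2621 0.1388] (0.44742143154144287, 0.26184219121932983) 0.009844755753874779
cyl [0.4467 0.262 ] 608 0.0007209526370165619
44 723646.0 430640.0 [-0.4585 -0.37  ]
45 725902.0 425740.0 [-0.4667 -0.379 ]
46 729644.0 423950.0 [-0.4753 -0.3879]
47 729922.0 423932.0 [-0.4841 -0.3966]
48 729894.0 427092.0 [-0.4928 -0.4045]
```

View pics/w3.png

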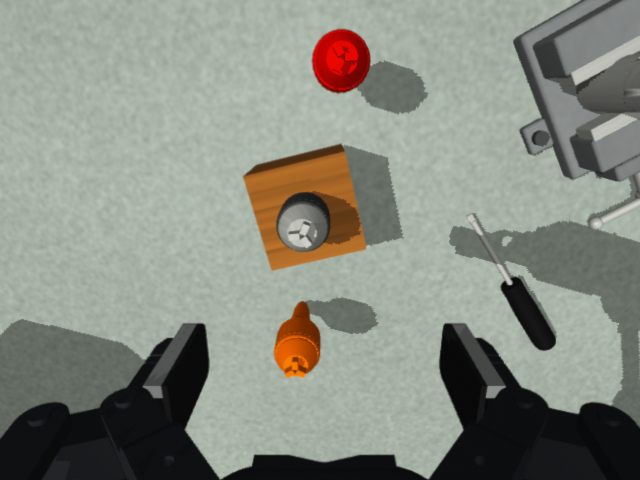

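The steel chuck is at (303,222) in the stand, red at (341,60) and orange at (297,345). The TCP will straddle (.447,.262).

>>> {"name": "carry_out", "arguments": {"series": "-0.0055 0.0068 0 0;-0.0055 0.0068 -0.03 0;0 0 -0.04 0;0 0 -0.04 0;0 0 -0.03 0;0 0 -0.02 0;0 0 0 0;0 0 0 0"}}

```text
time: 5.4
tool_pos: [0.4463, 0.2636, 0.0968]
tcp_rot: [-3.107, -0.459, -0.002]
wrist_force: [-0.5, 1.0, 1.3]
width: 1.002
grip_force: 0.0
```

>>> {"name": "carry_out", "arguments": {"series": "0 0 0 0;0 0 0 0;0 0 0 0;0 0 0 0;0 0 0 0;0 0 0 0;0 0 0 0;0 0 0 0", "jaw": -1, "grip_force": 80}}

```text
time: 6.4
tool_pos: [0.4461, 0.2632, 0.0967]
tcp_rot: [3.108, 0.46, 0.002]
wrist_force: [-0.1, -2.9, 5.6]
width: 0.26
grip_force: 78.3
```

>>> {"name": "carry_out", "arguments": {"series": "0 0 0 0;0 0 0.01 0;0 0 0.03 0;0 0 0.04 0;0 0 0.04 0;0 0 0.04 0;0 0 0 0"}}

```text
time: 7.28
tool_pos: [0.4473, 0.2645, 0.2589]
tcp_rot: [-3.105, -0.46, -0.01]
wrist_force: [0.8, 0.7, -5.3]
width: 0.258
grip_force: 79.3
```

```bash
python3 w.py 4; python3 - <<'E'
from h import *
im,d,K,D,T=cam("side");P=cloud(d,K,D,T)
w=cv2.imread("pics/w4.png")
a=cv2.resize(im[100:220,200:320],(480,480),interpolation=cv2.INTER_CUBIC)
b=cv2.resize(w[200:,160:480],(320,280));o=np.zeros((480,800,3),np.uint8);o[:,:480]=a;o[:280,480:]=b;cv2.imwrite("pics/c4.png",o)
print(bot.read_state()["width"])
E
```

```text
[ 0.4857 -0.0656  1.872   0.0003  1.3336  1.7626] [0.4457 0.2636 0.256 ] [-3.107  -0.4598 -0.0021] [ 0.1453  0.4645 -5.3368]
0.2553512594074587
```

View pics/c4.png

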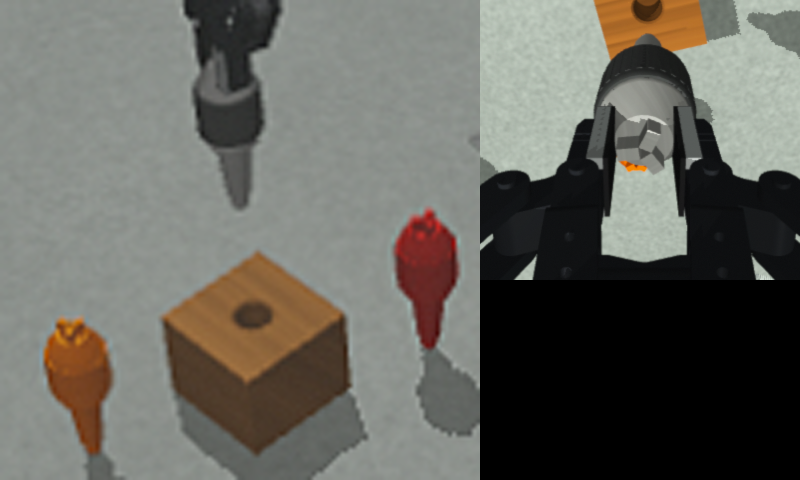

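```bash
python3 - <<'E'
from h import *
np.set_printoptions(precision=4,suppress=True)
s=bot.read_state();Rt=R.from_rotvec(s["tcp_rot"]).as_matrix();p=s["tool_pos"]
for n in ["side","wrist","top"]:
    im,d,K,D,T=cam(n);P=cloud(d,K,D,T);q=(P-p)@Rt
    m=(abs(q[...,0])<.05)&(abs(q[...,1])<.022)&(q[...,2]>-.06)&(q[...,2]<.1)
    print(n,m.sum())
    for a in np.arange(-.06,.1,.006):
        k=m&(q[...,2]>=a)&(q[...,2]<a+.006);Q=q[k]
        if len(Q)>3: print(round(a,3),len(Q),"x",Q[:,0].min(),Q[:,0].max(),"y",Q[:,1].min(),Q[:,1].max(),"bright",im[k].mean().round())
E
```

```text
side 442
-0.06 20 x -0.013593479102274438 0.008933519666617686 y -0.0160977573874682 0.0218888486147292 bright 55.0
-0.054 19 x -0.01396018039759214 0.009764478235322286 y -0.01800163554315899 0.02175871077136173 bright 52.0
-0.048 19 x -0.01189192745923673 -0.0007281575454020998 y -0.017527134513710737 0.0197563028615944 bright 61.0
-0.042 26 x -0.01233678448718074 0.0066015815907198025 y -0.016240829221170393 0.02140744369437304 bright 67.0
-0.036 22 x -0.01702403784628527 0.010398349942414247 y -0.016356381213947953 0.020159976622321996 bright 80.0
-0.03 32 x -0.018275306097592422 0.01646755721669766 y -0.015889675793283018 0.018888299548136794 bright 98.0
-0.024 52 x -0.02130043532677316 0.01975839782538553 y -0.0076095026437299285 0.021765550151823892 bright 73.0
-0.018 35 x -0.02254025156959802 0.01706230657209644 y -0.017103675682838514 0.02196862665441566 bright 53.0
-0.012 34 x -0.02351726943713725 0.018746285190742874 y -0.007874672235514808 0.0218338482542557 bright 58.0
-0.006 22 x -0.023422902356762042 0.015160917374378777 y 0.002329248555816015 0.021656826118437365 brig
[... 4215 characters left out ...]
1 0.02165574844620459 bright 26.0
-0.012 13 x -0.01933813554720103 -0.0058479001677895735 y -0.0007859346044670741 0.021512694433220694 bright 16.0
-0.006 16 x -0.02039507577674966 -0.0068082592632510795 y -0.005882285843705951 0.021405806688328786 bright 15.0
-0.0 15 x -0.02038260283457285 -0.00974976380070241 y -0.004593129233651754 0.0209345669814723 bright 14.0
0.006 12 x -0.019969604466975686 -0.009130127441634748 y 0.0004830112859117481 0.021289798710397597 bright 14.0
0.012 4 x -0.019935984411216922 -0.010380840361848352 y 0.0014531860275245492 0.020257685159063513 bright 25.0
0.06 4 x -0.0063395944670264735 -0.001561911521237853 y 0.009900803923624048 0.013245434054725426 bright 43.0
```

The chuck is held on its body, with the axis at the TCP and the collar 23 mm below it. Moving over the spindle.

>>> {"name": "carry_out", "arguments": {"series": "0 0 0.03 0;0.03 -0.0386 0 0;0.031 -0.0384 0 0;0.031 -0.0384 0 0;0.031 -0.0384 0 0;0.031 -0.0384 0 0;0.0305 -0.0384 0 0;0 0 0 0;0 0 0 0;0 0 0 0"}}

```text
time: 8.78
tool_pos: [0.629, 0.0336, 0.2848]
tcp_rot: [-3.107, -0.461, 0.003]
wrist_force: [-0.4, 0.7, -6.7]
width: 0.256
grip_force: 79.8
```

```bash
python3 w.py 5; python3 - <<'E'
from h import *
np.set_printoptions(precision=4,suppress=True)
s=bot.read_state();im,d,K,D,T=cam("side");P=cloud(d,K,D,T);p=s["tool_pos"]
m=(np.hypot(P[...,0]-p[0],P[...,1]-p[1])<.04)
for a in np.arange(.13,.27,.006):
    Q=P[m&(P[...,2]>a)&(P[...,2]<a+.006)]
    if len(Q)>3: print(round(a,3),len(Q),Q[:,0].min(),Q[:,0].max(),Q.mean(0))
cv2.imwrite("pics/c5.png",np.hstack([cv2.resize(im[150:270,290:410],(400,400),interpolation=cv2.INTER_CUBIC),cv2.resize(cv2.imread("pics/w5.png")[80:400,160:480],(400,400))]))
E
```

```text
[0.0139 0.1426 1.6035 0.0003 1.3966 1.2894] [0.6292 0.0337 0.2853] [-3.107  -0.4619  0.0016] [ 0.3583  1.2188 -4.9124]
0.13 37 0.6054099572315582 0.6461406643922609 [0.6225 0.0176 0.1331]
0.136 31 0.6060617896898257 0.6419682451464294 [0.6255 0.0215 0.1393]
0.142 43 0.6048995465347399 0.6489489524279416 [0.6243 0.0242 0.1451]
0.148 52 0.6059083335535445 0.6521053444500233 [0.6273 0.0257 0.1508]
0.154 131 0.6054856268002 0.6521218333714154 [0.6282 0.0317 0.1575]
0.16 54 0.6060439653491336 0.6488355106031003 [0.6278 0.0293 0.1617]
0.208 7 0.6217645117552377 0.6327181232676767 [0.6277 0.0278 0.2116]
0.214 8 0.6218713546581258 0.6318590655477548 [0.6261 0.027  0.2169]
0.22 9 0.6203479884697246 0.6352346243767288 [0.6279 0.0265 0.223 ]
0.226 13 0.6201145196071824 0.6354740035902142 [0.6261 0.0263 0.229 ]
0.232 13 0.6179915099919157 0.6384701717992554 [0.6259 0.0262 0.2341]
0.238 13 0.6192940106910902 0.637427739872757 [0.6262 0.0258 0.2403]
0.244 16 0.617345187440437 0.6361021427880207 [0.6256 0.0249 0.2467]
0.25 15 0.6195510921704643 0.6354289811876728 [0.6265 0.0249 0.2529]
0.256 8 0.6166631362310684 0.6298489289730128 [0.6246 0.0231 0.2571]
0.262 13 0.6111084727423935 0.6375316151309478 [0.6239 0.021  0.2664]
0.268 7 0.6081104058688296 0.6372538753057795 [0.6224 0.0186 0.2712]
```

View pics/c5.png

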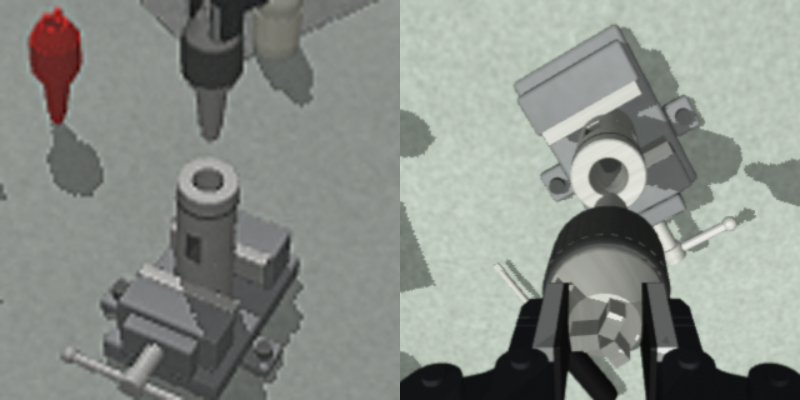

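The shank hangs over the bore, and the slot is visible on the screw side at (195,245). Descending.

>>> {"name": "carry_out", "arguments": {"series": "0.001 0 -0.02 0;0 0 -0.025 0;0 0 -0.025 0;0 0 -0.015 0;0 0 -0.005 0;0 0 -0.003 0;0 0 0 0;0 0 0 0"}}

```text
time: 9.88
tool_pos: [0.6312, 0.0331, 0.1935]
tcp_rot: [-3.107, -0.46, -0.001]
wrist_force: [-1.3, 2.7, -5.2]
width: 0.257
grip_force: 79.9
```

>>> {"name": "carry_out", "arguments": {"series": "0 0 -0.001 0;0 0 -0.001 0;0 0 -0.001 0;0 0 -0.001 0;0 0 0 0;0 0 0 0"}}

```text
time: 10.62
tool_pos: [0.6309, 0.0329, 0.1887]
tcp_rot: [-3.107, -0.46, 0.0]
wrist_force: [-2.5, 4.2, -3.6]
width: 0.252
grip_force: 80.1
```

>>> {"name": "carry_out", "arguments": {"series": "-0.0005 0.0008 -0.001 0;0 0 0 0;0 0 -0.0005 0;0 0 0 0;0 0 0 0"}}

```text
time: 11.25
tool_pos: [0.6308, 0.0331, 0.1877]
tcp_rot: [3.107, 0.46, 0.001]
wrist_force: [-2.0, 0.7, -1.6]
width: 0.255
grip_force: 80.4
```

>>> {"name": "carry_out", "arguments": {"series": "-0.0004 0.0002 -0.0005 0;0 0 0 0;0 0 0 0"}}

```text
time: 11.62
tool_pos: [0.6305, 0.0333, 0.1873]
tcp_rot: [3.107, 0.46, 0.002]
wrist_force: [-0.7, 0.4, 0.3]
width: 0.257
grip_force: 80.6
```

>>> {"name": "carry_out", "arguments": {"series": "0 0 -0.0005 0;0 0 0 0;0 0 0 0"}}

```text
time: 12.0
tool_pos: [0.6306, 0.0334, 0.1869]
tcp_rot: [3.107, 0.46, 0.002]
wrist_force: [-1.4, -1.0, 3.6]
width: 0.258
grip_force: 80.9
```

>>> {"name": "carry_out", "arguments": {"series": "0 0 -0.0006 0;0 0 0 6.7;0 0 0 6.7;0 0 0 6.7;0 0 0 6.7;0 0 0 6.7;0 0 0 6.7;0 0 0 0"}}

```text
time: 13.0
tool_pos: [0.6295, 0.0333, 0.1853]
tcp_rot: [-2.761, -1.499, 0.003]
wrist_force: [-2.5, -1.8, 2.0]
width: 0.248
grip_force: 80.8
```

>>> {"name": "carry_out", "arguments": {"series": "0 0 -0.0008 0;0 0 -0.0002 -6.7;0 0 -0.0002 -6.7;0 0 -0.0002 -6.7;0 0 -0.0002 -6.7;0 0 0 -6.7;0 0 0 -6.7;0 0 0 0"}}

```text
time: 14.0
tool_pos: [0.6305, 0.0333, 0.1846]
tcp_rot: [3.107, 0.458, 0.001]
wrist_force: [-2.0, -2.6, 4.9]
width: 0.262
grip_force: 81.0
```

>>> {"name": "carry_out", "arguments": {"series": "0 0 -0.0004 0;0 0 -0.0002 6.7;0 0 -0.0002 6.7;0 0 -0.0002 6.7;0 0 0 6.7;0 0 0 6.7;0 0 0 6.7;0 0 0 0"}}

```text
time: 15.0
tool_pos: [0.6298, 0.0334, 0.1841]
tcp_rot: [2.758, 1.503, -0.001]
wrist_force: [-4.5, -1.6, 8.2]
width: 0.256
grip_force: 81.4
```

>>> {"name": "carry_out", "arguments": {"series": "0 0 -0.0003 0;0 0 -0.0002 -6.7;0 0 -0.0002 -6.7;0 0 0 -6.7;0 0 0 -6.7;0 0 0 -6.7;0 0 0 -6.7;0 0 0 0"}}

```text
time: 16.0
tool_pos: [0.6306, 0.0332, 0.1837]
tcp_rot: [3.107, 0.46, 0.002]
wrist_force: [-3.8, -3.5, 8.3]
width: 0.261
grip_force: 81.4
```

>>> {"name": "carry_out", "arguments": {"series": "0 0 -0.0003 0;0 0 -0.0002 6.7;0 0 0 6.7;0 0 0 6.7;0 0 0 6.7;0 0 0 6.7;0 0 0 6.7;0 0 0 0"}}

```text
time: 17.0
tool_pos: [0.6299, 0.0333, 0.1835]
tcp_rot: [2.758, 1.503, -0.0]
wrist_force: [-6.0, -3.0, 9.3]
width: 0.258
grip_force: 81.6
```

>>> {"name": "carry_out", "arguments": {"series": "0 0 -0.0003 0;0 0 0 -6.7;0 0 0 -6.7;0 0 0 -6.7;0 0 0 -6.7;0 0 0 -6.7;0 0 0 -6.7;0 0 0 0"}}

```text
time: 18.0
tool_pos: [0.6307, 0.0332, 0.1832]
tcp_rot: [3.107, 0.46, 0.003]
wrist_force: [-4.1, -3.3, 8.4]
width: 0.253
grip_force: 81.5
```

>>> {"name": "carry_out", "arguments": {"series": "0 0 -0.0004 0;0 0 0 6.7;0 0 0 6.7;0 0 0 6.7;0 0 0 6.7;0 0 0 6.7;0 0 0 6.7;0 0 0 0"}}

```text
time: 19.0
tool_pos: [0.63, 0.0333, 0.1831]
tcp_rot: [2.758, 1.503, -0.0]
wrist_force: [-6.2, -3.0, 11.4]
width: 0.259
grip_force: 81.7
```

>>> {"name": "carry_out", "arguments": {"series": "0 0 -0.0002 0;0 0 0 -6.7;0 0 0 -6.7;0 0 0 -6.7;0 0 0 -6.7;0 0 0 -6.7;0 0 0 -6.7;0 0 0 0"}}

```text
time: 20.0
tool_pos: [0.6307, 0.0332, 0.1829]
tcp_rot: [3.107, 0.46, 0.003]
wrist_force: [-3.5, -4.1, 9.4]
width: 0.255
grip_force: 81.6
```

```bash
python3 - <<'E'
from h import *
s=bot.read_state();print(s["tool_pos"],s["wrist_force"])
im,d,K,D,T=cam("side")
cv2.imwrite("pics/c6.png",cv2.resize(im[165:255,315:395],(640,720),interpolation=cv2.INTER_CUBIC)[:600])
E
```

```text
[0.63074401 0.03317102 0.18289944] [-3.53111047 -4.13016846  9.42585222]
```

View pics/c6.png

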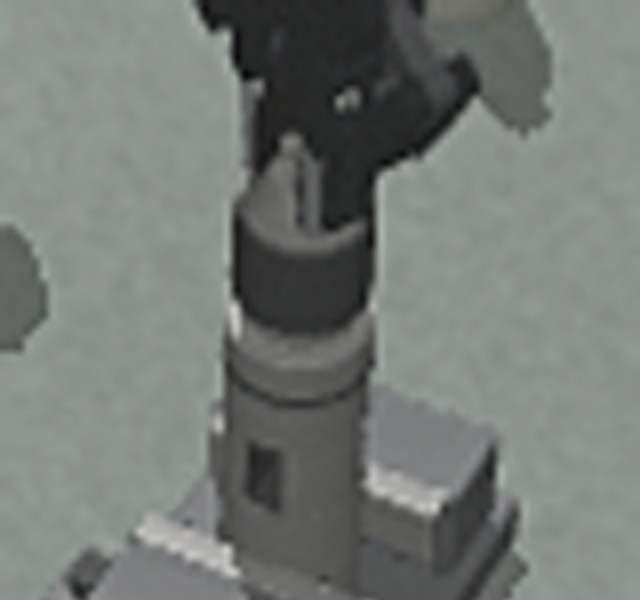

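The chuck sits in the nose, sunk to about 2 mm and no longer moving. Releasing.

>>> {"name": "carry_out", "arguments": {"series": "0 0 0.001 0;0 0 0.0006 0;0 0 0 0"}}

```text
time: 20.42
tool_pos: [0.6306, 0.0332, 0.1829]
tcp_rot: [3.107, 0.46, 0.001]
wrist_force: [-1.0, -5.1, 5.4]
width: 0.254
grip_force: 81.1
```

>>> {"name": "carry_out", "arguments": {"series": "0 0 0 0;0 0 0 0;0 0 0 0;0 0 0 0;0 0 0 0;0 0 0 0", "jaw": 1}}

```text
time: 21.18
tool_pos: [0.6301, 0.0337, 0.1826]
tcp_rot: [-3.108, -0.46, -0.0]
wrist_force: [-0.2, -0.5, -0.1]
width: 1.003
grip_force: 0.0
```

>>> {"name": "carry_out", "arguments": {"series": "0 0 0.03 0;0 0 0.04 0;0 0 0.04 0;-0.0086 -0.0184 0 10.7;-0.0086 -0.0184 0 10.7;-0.0086 -0.0184 0 10.7;-0.0086 -0.0184 0 10.7;-0.0086 -0.0184 0 10.7;-0.0086 -0.0184 0 10.7;-0.0086 -0.0184 0 10.7;-0.0086 -0.0184 -0.01 10.7;-0.0086 -0.0184 -0.01 10.7;-0.0086 -0.0184 -0.02 10.7;-0.0086 -0.0184 -0.02 10.7;-0.0086 -0.0184 -0.02 10.7;-0.0086 -0.0184 -0.02 10.7;-0.0086 -0.0184 -0.02 10.7;0 0 -0.02 1;0 0 0 0;0 0 0 0"}}

```text
time: 23.68
tool_pos: [0.5104, -0.2235, 0.1532]
tcp_rot: [0.34, 3.122, -0.0]
wrist_force: [0.4, 0.4, -0.4]
width: 0.999
grip_force: 0.0
```

```bash
python3 w.py 7; python3 - <<'E'
from h import *
np.set_printoptions(precision=4,suppress=True)
s=bot.read_state();Rt=R.from_rotvec(s["tcp_rot"]).as_matrix();print("x",Rt[:,0],np.degrees(np.arctan2(Rt[1,0],Rt[0,0])))
for n in ["w7"]:
    P=np.load(n+".npz")["P"].reshape(-1,3);P=P[~np.isnan(P[:,0])]
    q=P[(np.hypot(P[:,0]-.55,P[:,1]+.235)<.09)&(P[:,2]>.034)&(P[:,2]<.055)]
    print(len(q))
    if len(q)>50:
        m=q.mean(0);w,v=np.linalg.eigh(np.cov(q[:,:2].T));v=v[:,1]*np.sign(v[0,1]);t=(q[:,:2]-m[:2])@v
        print(m,np.degrees(np.arctan2(v[1],v[0])),m[:2]+v*t.min(),m[:2]+v*t.max())
im,d,K,D,T=cam("side");P=cloud(d,K,D,T)
m=(np.hypot(P[...,0]-.63,P[...,1]-.033)<.04)&(P[...,2]>.165);print("chuck top",np.nanpercentile(P[m][:,2],[90,99,100]))
E
```

```text
[-0.4576  0.0809  1.916   0.0002  1.143  -1.8122] [ 0.5107 -0.2237  0.1537] [ 0.3388  3.1216 -0.0007] [ 0.0983  0.5523 -0.4735]
x [-0.9767  0.2146 -0.0017] 167.61076015765678
1458
[ 0.5294 -0.2294  0.0426] -12.57620982921051 [ 0.485  -0.2195] [ 0.5939 -0.2438]
chuck top [0.2163 0.2216 0.2218]
```

>>> {"name": "carry_out", "arguments": {"series": "-0.002 -0.001 -0.03 0;0 0 -0.04 0;0 0 -0.03 0;0 0 -0.018 0;0 0 -0.009 0;0 0 0 0;0 0 0 0"}}

```text
time: 24.65
tool_pos: [0.5089, -0.2255, 0.0269]
tcp_rot: [0.338, 3.121, -0.001]
wrist_force: [-0.1, -0.8, 0.2]
width: 1.002
grip_force: 0.0
```

>>> {"name": "carry_out", "arguments": {"series": "0 0 0 0;0 0 0 0;0 0 0 0;0 0 0 0;0 0 0 0;0 0 0 0;0 0 0 0;0 0 0 0", "jaw": -1, "grip_force": 100}}

```text
time: 25.65
tool_pos: [0.5077, -0.2249, 0.0256]
tcp_rot: [-0.338, -3.123, 0.0]
wrist_force: [-0.7, -0.5, 0.4]
width: 0.003
grip_force: 0.0
```

```bash
python3 w.py 8; python3 - <<'E'
from h import *
print(bot.read_state()["width"],bot.read_state()["grip_force"])
im,d,K,D,T=cam("side");w=cv2.imread("pics/w8.png")
cv2.imwrite("pics/c8.png",np.hstack([cv2.resize(im[270:370,300:400],(400,400),interpolation=cv2.INTER_CUBIC),cv2.resize(w[160:480,160:480],(400,400))]))
E
```

```text
[-0.4619  0.2201  2.0206  0.      0.9009 -1.8168] [ 0.5077 -0.2249  0.0256] [-0.3384 -3.1233 -0.    ] [ 0.4938 -0.376   0.4492]
0.00048697245219175606 0.0
```

View pics/c8.png

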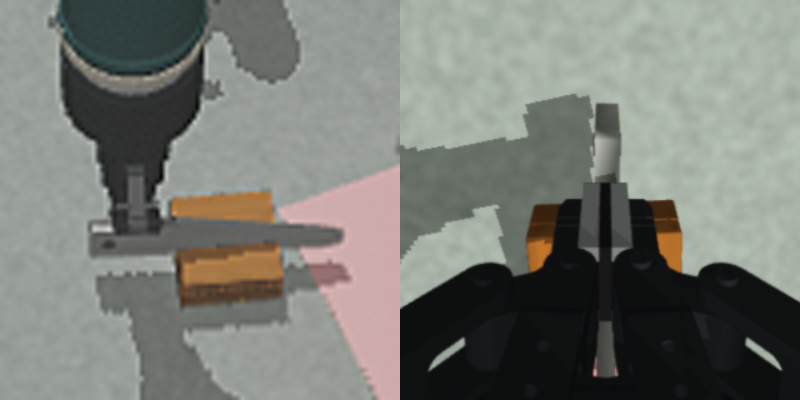

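```bash
python3 - <<'E'
from h import *
np.set_printoptions(precision=4,suppress=True)
s=bot.read_state();Rt=R.from_rotvec(s["tcp_rot"]).as_matrix();p=s["tool_pos"]
z=np.load("w8.npz");P=z["P"];q=(P-p)@Rt;im=z["im"]
for v in range(280,470,10):
    print(v,[tuple(np.round(q[v,u]*1000).astype(int)) for u in (305,314,322,330,340)],im[v,322])
im,d,K,D,T=cam("side");P=cloud(d,K,D,T);q=(P-p)@Rt
for v in range(305,335,2): print(v,[tuple(np.round(q[v,u]*1000)) for u in (328,334,340)],im[v,334])
E
```

```text
280 [(np.int64(-4), np.int64(-10), np.int64(27)), (np.int64(12), np.int64(-4), np.int64(-9)), (np.int64(16), np.int64(-1), np.int64(-19)), (np.int64(16), np.int64(2), np.int64(-19)), (np.int64(-5), np.int64(8), np.int64(28))] [150 157 155]
290 [(np.int64(-10), np.int64(-10), np.int64(27)), (np.int64(-10), np.int64(-5), np.int64(27)), (np.int64(12), np.int64(-1), np.int64(-19)), (np.int64(12), np.int64(2), np.int64(-19)), (np.int64(-10), np.int64(8), np.int64(28))] [137 144 143]
300 [(np.int64(-15), np.int64(-10), np.int64(26)), (np.int64(-15), np.int64(-5), np.int64(26)), (np.int64(8), np.int64(-1), np.int64(-21)), (np.int64(8), np.int64(2), np.int64(-20)), (np.int64(-15), np.int64(8), np.int64(26))] [89 94 93]
310 [(np.int64(-22), np.int64(-10), np.int64(27)), (np.int64(10), np.int64(-4), np.int64(-32)), (np.int64(10), np.int64(-1), np.int64(-32)), (np.int64(10), np.int64(2), np.int64(-32)), (np.int64(10), np.int64(6), np.int64(-32))] [12 12 12]
320 [(np.int64(9), np.int64(-7), np.int64(-38)), (np.int64(10), np.int64(-4), np.int64(-39)), (np.int64(10), np.int64(-1), np.int64(-39)), 
[... 5591 characters left out ...]
at64(-95.0)), (np.float64(1.0), np.float64(-59.0), np.float64(-115.0)), (np.float64(-17.0), np.float64(-2.0), np.float64(-19.0))] [69 69 68]
329 [(np.float64(11.0), np.float64(-3.0), np.float64(-13.0)), (np.float64(-3.0), np.float64(-3.0), np.float64(-12.0)), (np.float64(-17.0), np.float64(-3.0), np.float64(-11.0))] [100 102 102]
331 [(np.float64(11.0), np.float64(-4.0), np.float64(-6.0)), (np.float64(-3.0), np.float64(-4.0), np.float64(-5.0)), (np.float64(-17.0), np.float64(-3.0), np.float64(-3.0))] [95 98 98]
333 [(np.float64(11.0), np.float64(0.0), np.float64(9.0)), (np.float64(-3.0), np.float64(-5.0), np.float64(3.0)), (np.float64(-17.0), np.float64(-3.0), np.float64(7.0))] [102 106 104]
```

The point cloud shows the shut fingertips about 31 mm *behind* the reported TCP, so the fingers closed above the drift. This also means the chuck was held on its nose cone. I open and go 40 mm lower, and check the chuck's seating height meanwhile.

>>> {"name": "carry_out", "arguments": {"series": "0 0 0 0;0 0 0 0;0 0 0 0;0 0 0 0;0 0 -0.01 0;0 0 -0.015 0;0 0 -0.008 0;0 0 0 0;0 0 0 0", "jaw": 1}}

```text
time: 26.92
tool_pos: [0.5078, -0.225, -0.0075]
tcp_rot: [-0.338, -3.123, -0.0]
wrist_force: [0.9, 0.4, 0.7]
width: 1.004
grip_force: 0.0
```

```bash
python3 w.py 9; python3 - <<'E'
from h import *
np.set_printoptions(precision=4,suppress=True)
s=bot.read_state();Rt=R.from_rotvec(s["tcp_rot"]).as_matrix();p=s["tool_pos"]
q=(np.load("w9.npz")["P"]-p)@Rt
m=(abs(abs(q[...,1])-.045)<.02)&(abs(q[...,0])<.014)&(q[...,2]>-.08);Q=q[m]
for a in np.arange(-.08,.03,.006): 
    k=(Q[:,2]>=a)&(Q[:,2]<a+.006)
    if k.sum()>3: print("fing",round(a,3),k.sum(),abs(Q[k,1]).min(),abs(Q[k,1]).max())
for n in ["top","side"]:
    im,d,K,D,T=cam(n);P1=cloud(d,K,D,T).reshape(-1,3);P0=np.load(n+"0.npz")["P"].reshape(-1,3)
    for nm,P,c,zb in (("stand",P0,(.447,.262),.074),("spindle",P1,(.6305,.0335),.160)):
        r=np.hypot(P[:,0]-c[0],P[:,1]-c[1]);Q=P[(r<.026)&(P[:,2]>zb+.008)]
        print(n,nm,"rmean by height-zb:",[(k,round(1000*float(np.mean(Q[(Q[:,2]-zb>k/1000)&(Q[:,2]-zb<=(k+4)/1000)][:,2].size)) ) if 0 else int(((Q[:,2]-zb>k/1000)&(Q[:,2]-zb<=(k+4)/1000)).sum())) for k in range(8,80,4)],"max",1000*(Q[:,2].max()-zb), "top5%",1000*(np.percentile(Q[:,2],95)-zb))
E
```

```text
[-0.4619  0.2665  2.0367  0.      0.8378 -1.8168] [ 0.5081 -0.2251 -0.0071] [ 0.3384  3.1227 -0.0003] [ 0.1134  0.0455 -0.3391]
fing -0.08 1513 0.041986785290213005 0.06335754892534923
fing -0.074 1646 0.042009771035463814 0.05675514215353515
fing -0.068 1896 0.041932742031804124 0.05671083923322125
fing -0.062 1592 0.041856190588245704 0.056420816371445304
fing -0.056 1469 0.042209487871357365 0.056607204572422055
fing -0.05 1218 0.04207953331173055 0.0569029859257298
fing -0.044 773 0.04221286934625231 0.05495511822784856
fing -0.038 40 0.04246764981290865 0.043165065377533826
fing -0.014 6 0.04004952024076479 0.05971235360833111
fing -0.008 10066 0.025003967454089455 0.06499726541337227
top stand rmean by height-zb: [(8, 4), (12, 8), (16, 14), (20, 9), (24, 7), (28, 10), (32, 10), (36, 24), (40, 55), (44, 47), (48, 66), (52, 52), (56, 58), (60, 20), (64, 29), (68, 7), (72, 1), (76, 0)] max 73.53556610179942 top5% 65.88135251342393
top spindle rmean by height-zb: [(8, 6), (12, 7), (16, 11), (20, 12), (24, 8), (28, 16), (32, 13), (36, 29), (40, 48), (44, 48), (48, 69), (52, 58), (56, 84), (60, 23), (64, 31), (68, 6), (72, 1), (76, 0)] max 72.33035223430964 top5% 66.02556060325307
side stand rmean by height-zb: [(8, 12), (12, 10), (16, 16), (20, 16), (24, 16), (28, 19), (32, 12), (36, 21), (40, 21), (44, 29), (48, 31), (52, 23), (56, 22), (60, 13), (64, 15), (68, 2), (72, 0), (76, 0)] max 71.63003936559893 top5% 64.63999426200849
side spindle rmean by height-zb: [(8, 3), (12, 13), (16, 21), (20, 18), (24, 19), (28, 19), (32, 20), (36, 24), (40, 28), (44, 37), (48, 37), (52, 31), (56, 33), (60, 20), (64, 20), (68, 10), (72, 0), (76, 0)] max 71.73286349423394 top5% 66.17757505563088
```

The chuck sits about 2 to 3 mm above the nose, so it is home. Lowering slightly and gripping the drift.

>>> {"name": "carry_out", "arguments": {"series": "0 0 -0.008 0;0 0 0 0;0 0 0 0"}}

```text
time: 27.45
tool_pos: [0.5075, -0.2248, -0.0156]
tcp_rot: [-0.338, -3.123, -0.0]
wrist_force: [0.5, -0.2, -0.2]
width: 1.0
grip_force: 0.0
```

>>> {"name": "carry_out", "arguments": {"series": "0 0 0 0;0 0 0 0;0 0 0 0;0 0 0 0;0 0 0 0;0 0 0 0;0 0 0 0;0 0 0 0;0 0 0 0", "jaw": -1, "grip_force": 100}}

```text
time: 28.58
tool_pos: [0.5078, -0.2249, -0.0152]
tcp_rot: [0.338, 3.123, -0.0]
wrist_force: [-0.3, 1.3, 3.6]
width: 0.08
grip_force: 97.5
```

>>> {"name": "carry_out", "arguments": {"series": "0 0 0.01 0;0 0 0.03 0;0 0 0.05 0;0 0 0.055 0;0 0 0.055 0;0 0 0.04 0;0.02 0.03 0 -10.7;0.02 0.035 0 -10.7;0.022 0.035 0 -10.7;0.022 0.035 0 -10.7;0.022 0.035 0 -10.7;0.022 0.035 0 -10.7;0.022 0.035 0 -10.7;0.022 0.035 0 -10.7;0.022 0.035 0 -10.7;0.022 0.035 0 -10.7;0.0217 0.0343 0 -10.7;0 0 0 -3.4;0 0 0 0;0 0 0 0"}}

```text
time: 31.08
tool_pos: [0.7451, 0.1539, 0.2243]
tcp_rot: [-2.886, -1.242, 0.001]
wrist_force: [-0.9, -0.3, -1.1]
width: 0.076
grip_force: 97.6
```

```bash
python3 w.py 10; python3 - <<'E'
from h import *
np.set_printoptions(precision=4,suppress=True)
s=bot.read_state();Rt=R.from_rotvec(s["tcp_rot"]).as_matrix();p=s["tool_pos"];print("yaw",np.degrees(np.arctan2(Rt[1,0],Rt[0,0])))
for n in ["top","side","wrist"]:
    im,d,K,D,T=cam(n);P=cloud(d,K,D,T);q=(P-p)@Rt
    m=(q[...,0]<-.02)&(q[...,0]>-.14)&(abs(q[...,1])<.03)&(q[...,2]>-.07)&(q[...,2]<-.02);Q=q[m]
    if len(Q)>10:
        print(n,len(Q),"x",Q[:,0].min(),"z",Q[:,2].min(),Q[:,2].max(),"tool y fit",np.polyfit(Q[:,0],Q[:,1],1))
        for a in (-.12,-.1,-.08,-.06,-.04):
            k=abs(Q[:,0]-a)<.008
            if k.sum()>2: print("  ",a,k.sum(),np.percentile(Q[k,1],[5,95]),np.percentile(Q[k,2],[5,95]))
E
```

```text
[ 0.1708  0.4176  1.368  -0.0001  1.3564  0.9293] [0.7451 0.1537 0.2246] [-2.886  -1.2412  0.0006] [ 0.1444 -1.1631 -1.05  ]
yaw 46.54099524413649
top 194 x -0.1245209838825343 z -0.06001295184095292 -0.029361771239804612 tool y fit [0.0021 0.0015]
   -0.12 37 [-0.0022  0.0048] [-0.0452 -0.0343]
   -0.1 51 [-0.0023  0.0056] [-0.0477 -0.0369]
   -0.08 55 [-0.0023  0.0053] [-0.0537 -0.0383]
   -0.06 10 [0.001  0.0057] [-0.0581 -0.0501]
side 223 x -0.12716558590507546 z -0.06616752776589307 -0.0308550473415716 tool y fit [0.0134 0.0019]
   -0.12 25 [-0.0036  0.0031] [-0.0478 -0.0343]
   -0.1 27 [-0.0038  0.0041] [-0.0491 -0.035 ]
   -0.08 37 [-0.0041  0.0042] [-0.0553 -0.0347]
   -0.06 37 [-0.0047  0.0044] [-0.0594 -0.0357]
   -0.04 34 [-0.0046  0.0047] [-0.0627 -0.038 ]
wrist 612 x -0.03303830517670489 z -0.0618459426270325 -0.05787402267022416 tool y fit [-0.002   0.0011]
   -0.04 31 [-0.002   0.0046] [-0.0591 -0.0582]
```

The drift is held straight and level. Descending to slot height.

>>> {"name": "carry_out", "arguments": {"series": "0 0 -0.03 0;0 0 -0.05 0;0 0 -0.05 0;0 0 -0.036 0;0 0 0 0;0 0 0 0;0 0 0 0"}}

```text
time: 32.15
tool_pos: [0.7478, 0.1547, 0.0623]
tcp_rot: [2.885, 1.24, 0.008]
wrist_force: [-0.8, -0.4, -1.1]
width: 0.077
grip_force: 97.6
```

```bash
python3 - <<'E'
from h import *
np.set_printoptions(precision=4,suppress=True)
s=bot.read_state();p=s["tool_pos"];a=np.radians(46.5);e=np.array([np.cos(a),np.sin(a)]);n=np.array([-e[1],e[0]])
print(p,s["wrist_force"]);r=p[:2]-[.6305,.0333];print("along",r@e,"across",r@n)
im,d,K,D,T=cam("top");P=cloud(d,K,D,T)
def uv(X): return cv2.projectPoints(np.array([X],float),cv2.Rodrigues(T[:3,:3].T)[0],-T[:3,:3].T@T[:3,3],K,D)[0].ravel()
cv2.imwrite("pics/c11.png",cv2.resize(im[110:230,220:340],(600,600),interpolation=cv2.INTER_CUBIC))
# axis from top: spindle side/drift top in top camera
q=P-[.6305,.0333,0];al=q[...,:2]@e;ac=q[...,:2]@n
m=(al>.028)&(al<.15)&(abs(ac)<.015)&(P[...,2]>.085)&(P[...,2]<.125)
print("drift across/along",np.percentile(ac[m],[5,50,95]),al[m].min(),np.polyfit(al[m],ac[m],1))
E
```

```text
[0.7478 0.1547 0.0623] [-0.8457 -0.4221 -1.096 ]
along 0.16880336297689436 across -0.001534605408273017
drift across/along [-0.0075 -0.003   0.0003] 0.0436123340549058 [-0.0034 -0.003 ]
```

View pics/c11.png

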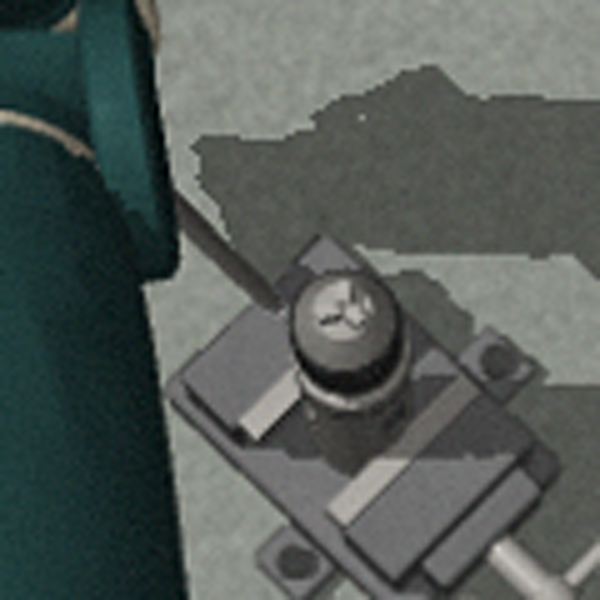

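The picture shows the drift at (230,255) pointing at the spindle, with the chuck at (348,320) seated upright. I let the arm settle.

>>> {"name": "carry_out", "arguments": {"series": "0 0 0 0;0 0 0 0"}}

```text
time: 32.45
tool_pos: [0.7458, 0.1545, 0.0595]
tcp_rot: [2.886, 1.241, 0.002]
wrist_force: [-1.0, 0.3, -1.2]
width: 0.081
grip_force: 97.6
```

>>> {"name": "carry_out", "arguments": {"series": "-0.0034 -0.0036 -0.0008 0;-0.0034 -0.0036 0 0;-0.0034 -0.0036 0 0;-0.0034 -0.0036 0 0;-0.0034 -0.0036 0 0;-0.0034 -0.0036 0 0;-0.0034 -0.0036 0 0;0 0 0 0;0 0 0 0"}}

```text
time: 33.58
tool_pos: [0.7217, 0.1292, 0.0579]
tcp_rot: [-2.886, -1.241, -0.0]
wrist_force: [0.7, -0.1, -2.3]
width: 0.079
grip_force: 97.6
```

>>> {"name": "carry_out", "arguments": {"series": "-0.0034 -0.0036 0 0;-0.0034 -0.0036 0 0;-0.0034 -0.0036 0 0;0 0 0 0;0 0 0 0"}}

```text
time: 34.2
tool_pos: [0.7115, 0.1183, 0.0579]
tcp_rot: [2.886, 1.241, 0.0]
wrist_force: [0.4, 0.1, -2.3]
width: 0.081
grip_force: 97.6
```

>>> {"name": "carry_out", "arguments": {"series": "-0.0014 -0.0014 -0.0005 0;-0.0014 -0.0014 0 0;-0.0014 -0.0015 0 0;-0.0014 -0.0015 0 0;0 0 0 0;0 0 0 0"}}

```text
time: 34.95
tool_pos: [0.706, 0.1128, 0.0573]
tcp_rot: [-2.886, -1.241, -0.001]
wrist_force: [1.8, 1.4, -3.8]
width: 0.081
grip_force: 97.5
```

>>> {"name": "carry_out", "arguments": {"series": "-0.0007 -0.0007 0 0;-0.0007 -0.0007 0 0;-0.0007 -0.0008 0 0;0 0 0 0"}}

```text
time: 35.45
tool_pos: [0.7052, 0.1118, 0.0578]
tcp_rot: [-2.886, -1.241, -0.006]
wrist_force: [4.7, 5.9, -4.2]
width: 0.084
grip_force: 97.3
```

>>> {"name": "carry_out", "arguments": {"series": "-0.0007 -0.0007 0 0;-0.0007 -0.0008 0 0;-0.0007 -0.0007 0 0;0 0 0 0"}}

```text
time: 35.95
tool_pos: [0.7048, 0.1111, 0.0584]
tcp_rot: [-2.885, -1.24, -0.013]
wrist_force: [8.8, 9.0, -6.2]
width: 0.08
grip_force: 97.2
```

>>> {"name": "carry_out", "arguments": {"series": "-0.0007 -0.0007 0 0;-0.0007 -0.0008 0 0;-0.0007 -0.0007 0 0;0 0 0 0"}}

```text
time: 36.45
tool_pos: [0.7044, 0.1104, 0.059]
tcp_rot: [-2.885, -1.24, -0.02]
wrist_force: [10.6, 12.2, -8.2]
width: 0.082
grip_force: 97.2
```

>>> {"name": "carry_out", "arguments": {"series": "-0.0007 -0.0007 0 0;-0.0007 -0.0008 0 0;0 0 0 0"}}

```text
time: 36.83
tool_pos: [0.703, 0.1088, 0.059]
tcp_rot: [-2.885, -1.24, -0.019]
wrist_force: [11.3, 12.9, -7.4]
width: 0.08
grip_force: 97.2
```

>>> {"name": "carry_out", "arguments": {"series": "-0.0007 -0.0007 0 0;-0.0007 -0.0008 0 0;0 0 0 0"}}

```text
time: 37.2
tool_pos: [0.7, 0.1057, 0.0583]
tcp_rot: [-2.885, -1.241, -0.012]
wrist_force: [8.7, 8.2, -6.5]
width: 0.079
grip_force: 97.2
```

>>> {"name": "carry_out", "arguments": {"series": "-0.0007 -0.0007 0 0;-0.0007 -0.0008 0 0;0 0 0 0"}}

```text
time: 37.58
tool_pos: [0.697, 0.1029, 0.0578]
tcp_rot: [-2.886, -1.241, -0.007]
wrist_force: [5.8, 4.8, -5.5]
width: 0.078
grip_force: 97.3
```

The taper has broken loose. Driving on to about 55 mm past the axis.

>>> {"name": "carry_out", "arguments": {"series": "-0.0014 -0.0014 0 0;-0.0014 -0.0015 0 0;-0.0014 -0.0014 0 0;-0.0014 -0.0015 0 0;-0.0014 -0.0014 0 0;-0.0014 -0.0015 0 0;-0.0014 -0.0014 0 0;0 0 0 0;0 0 0 0"}}

```text
time: 38.7
tool_pos: [0.6848, 0.0908, 0.057]
tcp_rot: [2.886, 1.241, -0.003]
wrist_force: [0.4, -0.1, -4.3]
width: 0.075
grip_force: 97.5
```

>>> {"name": "carry_out", "arguments": {"series": "-0.0014 -0.0014 0 0;-0.0014 -0.0015 0 0;-0.0014 -0.0014 0 0;-0.0007 -0.0007 0 0;0 0 0 0;0 0 0 0"}}

```text
time: 39.45
tool_pos: [0.6803, 0.0861, 0.0572]
tcp_rot: [2.886, 1.241, -0.001]
wrist_force: [0.6, 0.6, -5.1]
width: 0.079
grip_force: 97.4
```

```bash
python3 - <<'E'
from h import *
np.set_printoptions(precision=4,suppress=True)
a=np.radians(46.5);e=np.array([np.cos(a),np.sin(a)])
o=[]
for n in ["top","side"]:
    im,d,K,D,T=cam(n);P=cloud(d,K,D,T);Q=P.reshape(-1,3)
    r=np.hypot(Q[:,0]-.6305,Q[:,1]-.0335);q=Q[(r<.012)&(Q[:,2]>.17)&(Q[:,2]<.25)];print(n,"chuck top95",np.percentile(q[:,2],[80,95]))
    q=Q-[.6305,.0333,0];al=q[:,:2]@e;ac=q[:,0]*-e[1]+q[:,1]*e[0]
    m=(al<-.026)&(al>-.1)&(abs(ac)<.01)&(Q[:,2]>.082)&(Q[:,2]<.12);print("tip past",m.sum(),al[m].min() if m.any() else None, Q[m][:,2].min() if m.any() else None)
    c=(260,160) if n=="top" else (345,210);o.append(cv2.resize(im[c[1]-50:c[1]+70,c[0]-40:c[0]+60],(400,480),interpolation=cv2.INTER_CUBIC))
cv2.imwrite("pics/c12.png",np.hstack(o))
E
```

```text
top chuck top95 [0.2297 0.2326]
tip past 61 -0.05335689972670507 0.0890902900003161
side chuck top95 [0.2346 0.2368]
tip past 50 -0.05276734816973399 0.08812614091292814
```

View pics/c12.png

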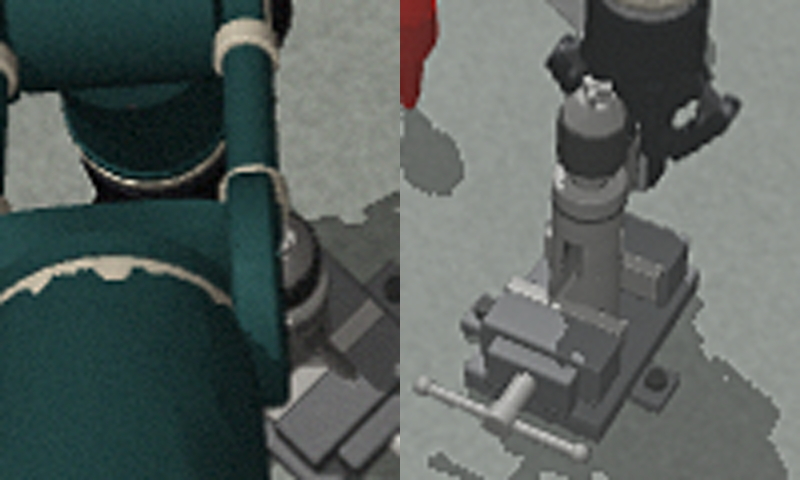

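The tip stands about 53 mm past the axis, and the chuck is lifted 9 to 10 mm and upright. I go a touch further, then let go.

>>> {"name": "carry_out", "arguments": {"series": "-0.0014 -0.0014 0 0;-0.0007 -0.0008 -0.0003 0;0 0 0 0;0 0 0 0"}}

```text
time: 40.05
tool_pos: [0.6785, 0.084, 0.0571]
tcp_rot: [2.886, 1.241, -0.0]
wrist_force: [0.8, 2.9, -4.1]
width: 0.08
grip_force: 97.5
```

>>> {"name": "carry_out", "arguments": {"series": "0 0 0 0;0 0 0 0;0 0 0 0;0 0 0 0;0 0 0 0;0 0 0 0", "jaw": 1}}

```text
time: 40.8
tool_pos: [0.6785, 0.0842, 0.057]
tcp_rot: [2.886, 1.241, -0.0]
wrist_force: [-0.3, -0.3, 0.7]
width: 1.002
grip_force: 0.0
```

>>> {"name": "carry_out", "arguments": {"series": "0.007 0.0073 0 0;0.0138 0.0145 0 0;0.02 0.021 0 0;0.02 0.021 0.02 0;0 0 0.05 0;0 0 0.05 0;0 0 0.05 0;0.03 0.03 0.02 0;0 0 0 0;0 0 0 0"}}

```text
time: 42.05
tool_pos: [0.7688, 0.1782, 0.2457]
tcp_rot: [-2.886, -1.242, 0.003]
wrist_force: [-0.3, -0.5, -1.9]
width: 1.001
grip_force: 0.0
```

```bash
python3 - <<'E'
from h import *
np.set_printoptions(precision=4,suppress=True)
a=np.radians(46.5);e=np.array([np.cos(a),np.sin(a)]);print(bot.read_state()["wrist_force"])
for n in ["top","side"]:
    im,d,K,D,T=cam(n);P=cloud(d,K,D,T);Q=P.reshape(-1,3)
    r=np.hypot(Q[:,0]-.6305,Q[:,1]-.0335);q=Q[(r<.026)&(Q[:,2]>.17)&(Q[:,2]<.25)];print(n,"chuck top",np.percentile(q[:,2],[80,95]))
    q=Q-[.6305,.0333,0];al=q[:,:2]@e;ac=q[:,0]*-e[1]+q[:,1]*e[0]
    m=(abs(al)>.026)&(abs(al)<.12)&(abs(ac)<.01)&(Q[:,2]>.082)&(Q[:,2]<.13);print("drift",al[m].min(),al[m].max(),np.percentile(Q[m&(al>.03)][:,2],95))
E
```

```text
[-0.2956 -0.4788 -1.8676]
top chuck top [0.2262 0.2338]
drift -0.05475898720330849 0.0962391489119715 0.12185598443979133
side chuck top [0.2248 0.2329]
drift -0.05742144128088404 0.09675558132157418 0.12041765970778337
```

```bash
python3 -c "
from workcell import bot;print(bot.finish_job())"
```

```text
the job is handed in; nothing more can be done
None
```

The chuck was twisted home to about 2 mm above the nose without the collar meeting it. The drift then broke it loose at roughly 17 N, and it now stands about 10 mm above the nose with the drift in the slot, handed in with about 42 s of the 67 s used.

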